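# Close up the dosa counter

## Task

Breakfast is over: flip the red spice box shut, and press the lid of every steel tin fully home. Once its lid is down, slide each tin along the counter, without lifting it, until it stands wholly on the empty green mat, the one that does not have the black tawa on it. Leave the tawa and everything else where they are.

Things in the scene. Friction and masses are not known exactly. Their poses are not given: they have to be found in the camera images.
- tin_yellow: wide round stainless steel tin with its yellow press-on lid, 90 mm across and 42 mm high without the lid, 0.35 kg, loose; origin at the centre of its underside, z up. It may be absent.
- lid_yellow (a joint): height in m by which the yellow lid (a flat disc 92 mm across, 12 mm thick) stands up off its tin: 0 = fully home (lid top 54 mm above the counter), up to 0.009 = standing proud with a black gasket showing; it moves straight down when pressed with over 5 N and stays where it is left
- tin_white: wide round stainless steel tin with its white press-on lid, 90 mm across and 42 mm high without the lid, 0.35 kg, loose; origin at the centre of its underside, z up. It may be absent.
- lid_white (a joint): height in m by which the white lid (a flat disc 92 mm across, 12 mm thick) stands up off its tin: 0 = fully home (lid top 54 mm above the counter), up to 0.009 = standing proud with a black gasket showing; it moves straight down when pressed with over 5 N and stays where it is left
- tin_orange: wide round stainless steel tin with its orange press-on lid, 90 mm across and 42 mm high without the lid, 0.35 kg, loose; origin at the centre of its underside, z up. It may be absent.
- lid_orange (a joint): height in m by which the orange lid (a flat disc 92 mm across, 12 mm thick) stands up off its tin: 0 = fully home (lid top 54 mm above the counter), up to 0.009 = standing proud with a black gasket showing; it moves straight down when pressed with over 5 N and stays where it is left
- mat_p: flat green mat, 170 mm (its x) by 370 mm (its y), fixed flush on the counter so tins slide onto it without a step; origin at its centre. Both mats look alike; one of them has the tawa on it.
- mat_q: flat green mat, 170 mm (its x) by 370 mm (its y), fixed flush on the counter so tins slide onto it without a step; origin at its centre. Both mats look alike; one of them has the tawa on it.
- tawa: black flat nonstick tawa (griddle), a disc 230 mm across and 8 mm thick with a black handle along its +x reaching 258 mm from the centre, up to 34 mm high; origin at the centre of its underside; stands on one of the mats, to be left alone
- spice_box: red plastic spice box, fixed, 100 mm (its x) by 120 mm (its y) by 50 mm high, open topped with a hinged flip-top lid; origin at the centre of its underside; the hinge runs along its +x upper rim, the side nearest the robot
- spice_lid_hinge (a point): middle of the spice box lid's hinge line, on the box's +x upper rim, about 50 mm above the counter
- spice_lid (a joint): opening angle in rad of the red flip-top lid (a plate 100 mm from hinge to free edge, 120 mm wide, 6 mm thick): 0 = shut flat on the box, 1.57 = standing upright; stiff hinge, stays where it is left
- turner: flat stainless steel turner, 260 mm long, lying; origin at its underside centre; leave it alone
- tumbler: steel tumbler, 68 mm across, 85 mm high; origin at its underside centre; leave it alone
- lighter: blue plastic gas lighter with steel barrel, 220 mm long, 22 mm high, lying; origin at its underside centre; leave it alone
- katori: small steel bowl, 100 mm across, 40 mm high; origin at its underside centre; leave it alone
- oil: amber oil bottle, 64 mm across, 190 mm high; origin at its underside centre; leave it alone
- salt: salt jar with red cap, 72 mm across, 100 mm high; origin at its underside centre; leave it alone
Mind the look-alikes: they are no part of the job. What is shaped like the tin_orange but blue or purple is not meant.

How it is judged (in metres and radians):
At the end, for the whole second after the job is handed in: Every tin present stands upright and at rest, wholly on the mat without the tawa (centre within 42 mm across and 142 mm along of the mat centre), its lid within 1.5 mm of home; the spice box lid is within 0.06 rad of shut (((horizontal distance between tawa and mat_q below 0.12 m and x of tin_yellow in the frame of mat_p between -0.042 and 0.042 m and y of tin_yellow in the frame of mat_p between -0.142 and 0.142 m and x of tin_white in the frame of mat_p between -0.042 and 0.042 m and y of tin_white in the frame of mat_p between -0.142 and 0.142 m and x of tin_orange in the frame of mat_p between -0.042 and 0.042 m and y of tin_orange in the frame of mat_p between -0.142 and 0.142 m) or (horizontal distance between tawa and mat_p below 0.12 m and x of tin_yellow in the frame of mat_q between -0.042 and 0.042 m and y of tin_yellow in the frame of mat_q between -0.142 and 0.142 m and x of tin_white in the frame of mat_q between -0.042 and 0.042 m and y of tin_white in the frame of mat_q between -0.142 and 0.142 m and x of tin_orange in the frame of mat_q between -0.042 and 0.042 m and y of tin_orange in the frame of mat_q between -0.142 and 0.142 m)) and value of joint spice_lid below 0.06 rad and value of joint each of lid_yellow, lid_white, lid_orange below 0.0015 m and linear speed of each of tin_yellow, tin_white, tin_orange below 0.02 m/s and angle between each of tin_yellow, tin_white, tin_orange's own z axis and vertical below 0.1 rad); the robot touches nothing.
It fails at once if a tin is lifted off the counter or tipped over (height (world z) of any of tin_yellow, tin_white, tin_orange above 0.025 m or angle between any of tin_yellow, tin_white, tin_orange's own z axis and vertical above 0.4 rad).
It fails at once if a tin is slid away (over 90 mm) with its lid still standing up ((distance of tin_yellow from where it was at the start of the episode above 0.09 m and value of joint lid_yellow above 0.003 m) or (distance of tin_white from where it was at the start of the episode above 0.09 m and value of joint lid_white above 0.003 m) or (distance of tin_orange from where it was at the start of the episode above 0.09 m and value of joint lid_orange above 0.003 m)).
It fails at once if the tawa is shifted more than 40 mm (distance of tawa from where it was at the start of the episode above 0.04 m).
It fails at once if another thing on the counter is shifted more than 50 mm or knocked over (distance of any of turner, tumbler, lighter, katori, oil, salt from where it was at the start of the episode above 0.05 m or angle between any of tumbler, katori, oil, salt's own z axis and vertical above 0.5 rad).
Of tin_yellow, tin_white, tin_orange only 2 to 3 are there at a start; the rules pass over those that are not, and their reading is None.
At some moment in a run one of tin_yellow, tin_white, tin_orange may be knocked a few centimetres aside while the robot is not near it.
It also fails if it takes over 210 s, if anything falls off the work surface, if the arm or the gripper's body presses on something with over 40 N, if the wrist force passes 120 N, or if a joint passes its speed limit or range.

## Robot

A 6-joint arm with a two-finger parallel gripper is mounted at the origin on the work surface. World frame = base frame: x ahead of the robot, y to its left, z up, the work surface at z = 0. Lengths are in m, angles in degrees, forces in N, time in s.
With the tool pointing down it reaches from about 0.35 to 0.875 m from the base axis. Payload 4.2 kg.
Tool frame: the origin (TCP) lies midway between the tips of the shut fingers; the grasp point (between the pads) lies 19 mm behind it; y points along the fingers, z is the direction in which the jaws open and shut, and the axes are right-handed (so a half turn about y gives the same grasp; the last joint's range is limited). The gripper opens to 87 mm and grips with 3 to 60 N. Pads are 19 mm wide; open, the fingers measure 117 mm over their backs; the gripper's body (75 mm by 190 mm) begins 51 mm behind the grasp point.
Start: joints at [-52.62, 22.042, 0.453, 0, -68.411, -14.817], TCP at [0.24, -0.577, 0.223] pointing down, gripper open.
Joint ranges: [-179.83, 179.83], [-69.29, 118.12], [-61.27, 80.66], [-181.25, 117.63], [-171.15, -9.14], [-177.46, 177.46]. Speed limits (degrees/s): [159.86, 159.86, 180, 180, 180, 180].

## Interface

Orientations are given as [roll, pitch, yaw] about the fixed x, y, z axes, in that order (R = Rz(yaw) Ry(pitch) Rx(roll)).
In Python, from workcell import env gives the robot as it stands. The module is installed in compiled form; this text tells all that it offers. Calls block until the motion is done:
- env.goto(position, orientation): joint-space move of the TCP to a pose.
- env.move_straight(position, rotation=None, rate=0.15, force_limit=None): straight line of the TCP; rotation=None keeps the orientation; rate is the mean speed in m/s. With force_limit (N) it stops when the force on the tool has changed by that much, and returns True; else False.
- env.set_joints(angles): joint-space move.
- env.gripper_to(opening, grasp_force=None): opening from 0.0 (shut) to 1.0 (fully open); grasp_force is the grip in N (None keeps the last); returns when the fingers have stopped.
- env.dwell(seconds).
- env.inverse_kinematics(position, orientation): joint angles nearest the present ones, or None.
- env.read_state(): the state.
- env.grab_frame(name): name is "scene" or "top" or "wrist"; returns a dict with "image" (420x560x3 uint8, blue, green, red), "fx", "fy", "cx", "cy" (pixels), "position" and "orientation" of the camera in the world. Camera axes: x right, y up, looking along -z (the intrinsics and any distortion apply to the point x, -y, -z); pixel columns grow to the right and rows downward; lengths in m; the calibration is good to about 2 mm. A picture is of the moment at which its call begins. There is no depth.
A pose or a line that the arm cannot do raises env.Unreachable and nothing moves.
- env.close_job(): hands the job in, once; it reports no verdict.
Trained networks look in a picture, given as the dict that the camera call returned (one of the last four; its "shot" number tells which), for a name from the list of things; names that differ only in an ending like _2 or _b are one class to them, and where a whole thing is asked for, a point or a joint stands for the part that bears it (a point fixed in the world has none). Each returns a list of dicts, best first, with "score" (0 to 1); they miss things now and then, are a little off and sometimes report something else, mostly with a low value. They report only what shows in the picture. A call takes as long as a camera call. They do not tell look-alikes from the thing itself.
- env.search_frame(picture, thing): "xyz" ([x, y, z] in m, in world coordinates, good to about 4 mm: the middle of the surface that is visible of it).
- env.trace(picture, thing): "mask" (420x560 bool, what is visible of it).
The state is a dict: "clock": time; "joint_positions": joint angles; "qvel": joint speeds; "joint_torque": joint torques, N m; "position": TCP position; "tool_rot": TCP orientation; "force": force on the tool from outside, world axes, zero at the start; "wrist_torque": the same for the moment, N m; "opening": opening from 0.0 (shut) to 1.0 (fully open).
Only numpy, scipy, OpenCV 4.12 (cv2) and the standard library are available. Lean on these libraries where they do the work, as an engineer would, in place of code of your own. Each camera call takes 0.05 s, during which the arm holds its last target.

## Working session

There is one attempt and no reset: what is moved stays moved. The work goes in short steps, each a Python script; the robot and the scene stay as the last script left them, time stands still between calls to the robot, and variables do not carry over. Pictures are saved under pics/ and viewed, and the job is handed in when it is done.

```bash
mkdir -p pics; ls
python3 - <<'E'
from workcell import env
import cv2
s=env.read_state(); print(s)
for n in ["scene","top","wrist"]:
    f=env.grab_frame(n); cv2.imwrite(f"pics/{n}0.png",f["image"]); print(n,{k:v for k,v in f.items() if k!="image"})
E
```

```text
pics
{'clock': 0.0, 'joint_positions': array([-5.26214113e+01,  2.20891919e+01,  3.80536508e-01, -2.88664025e-02,
       -6.84112794e+01, -1.48174549e+01]), 'qvel': array([-0.02226146, -0.11176347, -0.0579777 ,  0.0426983 , -0.10632624,
       -0.0612445 ]), 'joint_torque': array([ 1.53715711e-03, -3.90664601e+01,  1.87404460e+01,  4.21976164e+00,
        1.10693273e-02, -1.93199676e-04]), 'position': array([ 0.23958971, -0.57660435,  0.22148163]), 'tool_rot': array([-8.98771924e+01,  4.74553267e-03,  2.25504897e+01]), 'force': array([-0.59948275,  0.56038943,  0.66301028]), 'wrist_torque': array([-0.03901076,  0.01696967,  0.01572958]), 'opening': 1.0021749804920792}
scene {'fx': 451.6865559983188, 'fy': 451.6865559983188, 'cx': 275.1775970977415, 'cy': 209.0446239697699, 'position': array([0.99026406, 0.58487582, 1.24018181]), 'orientation': array([ 32.67767679,  -0.39906892, 142.4542613 ]), 'shot': 1}
top {'fx': 510.2311449087018, 'fy': 510.2311449087018, 'cx': 272.65427052700136, 'cy': 203.86032620738067, 'position': array([ 0.17432696, -0.0054195 ,  1.95474498]), 'orientation': array([ 10.7690015 ,   0.4212653 , -90.13509927]), 'shot': 2}
wrist {'fx': 289.27648536838365, 'fy': 289.27648536838365, 'cx': 273.12469477346707, 'cy': 213.5823375167337, 'position': array([ 0.17925476, -0.60332476,  0.38255179]), 'orientation': array([-1.39729165e+01, -7.42116189e-02,  1.12598700e+02]), 'shot': 3}
```

View pics/scene0.png

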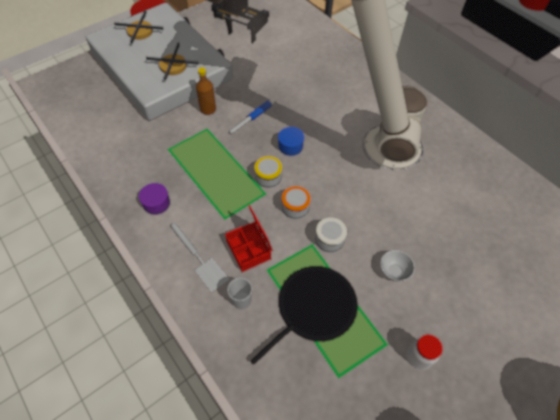

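View pics/top0.png

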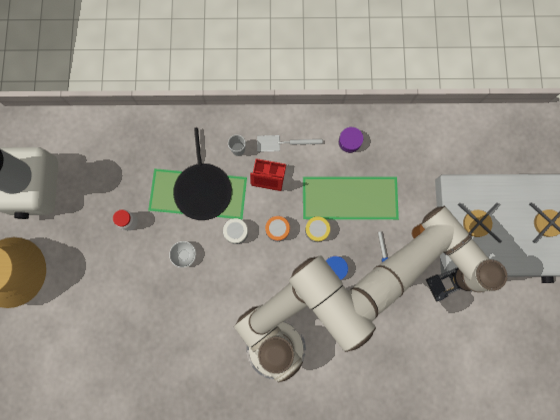

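View pics/wrist0.png

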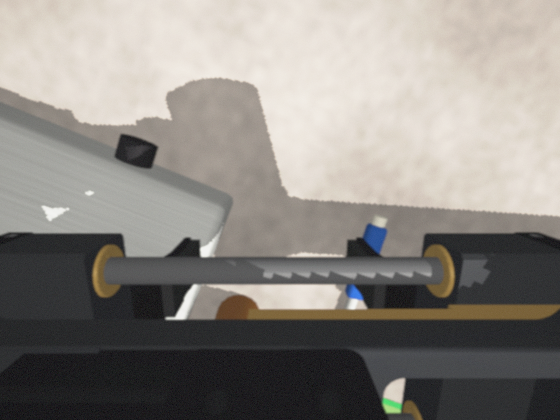

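Three tins: white at top-view (235,231), orange (277,228), yellow (318,229). The lookalikes are blue at (336,268) and purple (351,140). The empty mat is on the right at about (350,198), and the tawa is on the left mat. The spice lid is open at (268,175). Next I'll measure these positions.

```bash
cat > h.py <<'E'
from workcell import env
import cv2, numpy as np
from scipy.spatial.transform import Rotation as R
def ray(f,u,v):
    d=np.array([(u-f["cx"])/f["fx"],-(v-f["cy"])/f["fy"],-1.0])
    return R.from_euler('xyz',f["orientation"],degrees=True).as_matrix()@d
def onplane(f,u,v,z):
    d=ray(f,u,v); p=np.array(f["position"]); return p+d*(z-p[2])/d[2]
def proj(f,P):
    c=R.from_euler('xyz',f["orientation"],degrees=True).as_matrix().T@(np.array(P)-f["position"])
    return np.array([f["cx"]+f["fx"]*c[0]/-c[2], f["cy"]-f["fy"]*c[1]/-c[2]])
E
python3 - <<'E'
from h import *
for n in ["top","scene"]:
    f=env.grab_frame(n)
    for t in ["tin_yellow","tin_white","tin_orange","lid_yellow","lid_white","lid_orange","mat_p","tawa","spice_box","spice_lid","spice_lid_hinge","turner","tumbler","lighter","katori","oil"]:
        r=env.search_frame(f,t)
        print(n,t,[(np.round(q["xyz"],3).tolist(),round(q["score"],2)) for q in r[:4]])
    if n=="top":
        for t in ["mat_p","tawa","lid_orange","tin_orange","spice_box","spice_lid"]:
            for q in env.trace(f,t)[:3]:
                m=q["mask"]; v,u=np.nonzero(m)
                rect=cv2.minAreaRect(np.c_[u,v].astype(np.float32))
                print("mask",t,round(q["score"],2),m.sum(),rect)
    c=f["image"]
    if n=="top": cr=c[150:290,140:420]
    else: cr=c[120:280,130:360]
    cv2.imwrite(f"pics/{n}_crop.png",cv2.resize(cr,None,fx=2.8,fy=2.8,interpolation=cv2.INTER_CUBIC))
print(env.read_state()["clock"])
E
```

```text
top tin_yellow [([0.432, -0.158, 0.058], 0.65)]
top tin_white [([0.429, 0.154, 0.06], 0.65)]
top tin_orange [([0.79, -0.294, 0.059], 0.96), ([0.438, -0.008, 0.06], 0.75), ([0.305, -0.23, 0.055], 0.56), ([0.472, 0.558, 0.105], 0.29)]
top lid_yellow [([0.438, -0.153, 0.064], 0.63), ([0.612, 0.038, 0.107], 0.56), ([0.434, 0.15, 0.064], 0.48)]
top lid_white [([0.432, 0.149, 0.065], 0.96)]
top lid_orange [([0.445, -0.009, 0.062], 0.74), ([0.791, -0.299, 0.052], 0.56), ([0.3, -0.235, 0.054], 0.55)]
top mat_p [([0.57, -0.287, -0.004], 0.9), ([0.58, 0.409, -0.002], 0.84), ([0.433, -0.153, 0.058], 0.34)]
top tawa [([0.598, 0.291, 0.006], 0.73)]
top spice_box [([0.643, 0.024, 0.048], 0.59)]
top spice_lid [([0.613, 0.037, 0.108], 0.88)]
top spice_lid_hinge [([0.612, 0.032, 0.111], 0.9)]
top turner [([0.43, 0.15, 0.061], 0.46)]
top tumbler [([0.782, 0.149, 0.044], 0.69), ([0.611, 0.03, 0.112], 0.32)]
top lighter [([0.377, -0.403, 0.016], 0.59)]
top katori [([0.352, 0.352, 0.015], 0.66)]
top oil [([0.429, -0.526, 0.075], 0.66)]
mask mat_p 0.74 498 ((317.0, 229.0), (24.0, 24.0), 90.0)
mask mat_p 0
[... 1566 characters left out ...]
 -0.288, 0.053], 0.58), ([0.432, 0.157, 0.06], 0.25)]
scene mat_p [([0.588, 0.416, -0.004], 0.82), ([0.568, -0.272, 0.0], 0.81), ([0.445, -0.143, 0.06], 0.68), ([0.438, -0.533, 0.101], 0.26)]
scene tawa [([0.608, 0.296, 0.006], 0.8)]
scene spice_box [([0.65, 0.032, 0.022], 0.76)]
scene spice_lid [([0.62, 0.054, 0.15], 0.43)]
scene spice_lid_hinge [([0.62, 0.056, 0.144], 0.7)]
scene turner [([0.797, 0.011, 0.002], 0.87)]
scene tumbler [([0.766, 0.135, 0.049], 0.74)]
scene lighter [([0.308, -0.412, 0.015], 0.73), ([0.618, 0.053, 0.146], 0.56)]
scene katori [([0.331, 0.348, 0.019], 0.63)]
scene oil [([0.491, 0.572, 0.1], 0.73), ([0.434, -0.533, 0.103], 0.61), ([0.619, 0.052, 0.145], 0.46)]
2.15
```

```bash
ls pics
```

```text
scene0.png
scene_crop.png
top0.png
top_crop.png
wrist0.png
```

View pics/scene_crop.png

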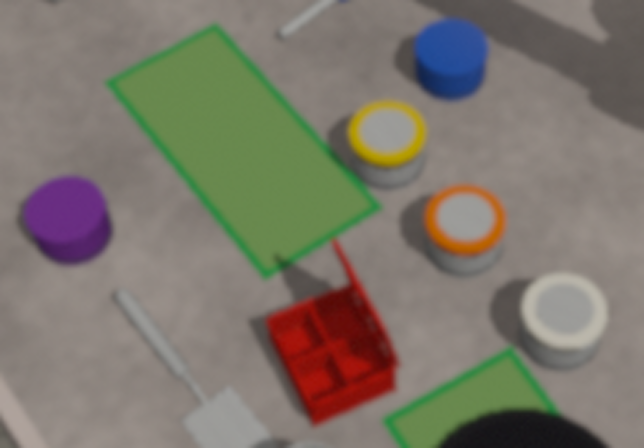

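View pics/top_crop.png

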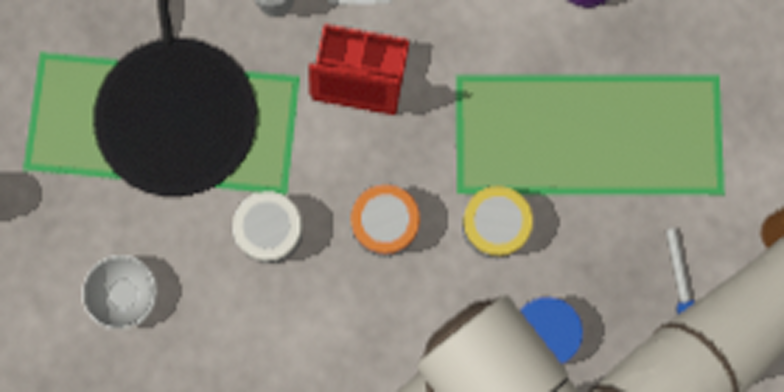

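Run:
```python
from h import *
f=env.grab_frame("top")
# empty mat corners
hsv=cv2.cvtColor(f["image"],cv2.COLOR_BGR2HSV)
m=cv2.inRange(hsv,(40,60,60),(80,255,255))
cs,_=cv2.findContours(m,cv2.RETR_EXTERNAL,cv2.CHAIN_APPROX_NONE)
for c in sorted(cs,key=cv2.contourArea)[-2:]:
    r=cv2.minAreaRect(c); b=cv2.boxPoints(r)
    print("green",r,[onplane(f,u,v,0)[:2].round(4).tolist() for u,v in b], onplane(f,*r[0],0)[:2])
for nm,uv in dict(w=(235,231),o=(277,228),y=(318,229)).items():
    print(nm,[onplane(f,*uv,z)[:2].round(4).tolist() for z in (.054,.063)])
```

```text
green ((166.72421264648438, 190.67166137695312), (34.30532455444336, 42.361881256103516), 4.969740390777588) [[0.5225, 0.4948], [0.6922, 0.4876], [0.6795, 0.3517], [0.5103, 0.361]] [0.60042057 0.4237659 ]
green ((350.4999694824219, 197.99998474121094), (94.99998474121094, 41.99999237060547), 0.0) [[0.486, -0.1094], [0.6534, -0.1117], [0.6518, -0.485], [0.4847, -0.477]] [ 0.56830846 -0.29589107]
w [[0.4327, 0.1494], [0.4314, 0.1487]]
o [[0.4435, -0.0084], [0.4422, -0.0084]]
y [[0.4392, -0.1623], [0.4379, -0.1616]]
```

Tin choice confirmed: yellow, orange and white are tins with steel bodies, while blue and purple are plain decoys. I'll zoom in on the spice lid and refine the tin and mat positions with both cameras.

Run:
```python
from h import *
from scipy.optimize import least_squares
F={n:env.grab_frame(n) for n in ("top","scene")}
t=F["top"]["image"][150:200,235:305]; s=F["scene"]["image"][195:280,210:290]
cv2.imwrite("pics/z_top.png",cv2.resize(t,(770,550),interpolation=cv2.INTER_CUBIC))
cv2.imwrite("pics/z_sc.png",cv2.resize(s,(560,595),interpolation=cv2.INTER_CUBIC))
f=F["scene"]; hsv=cv2.cvtColor(f["image"],cv2.COLOR_BGR2HSV)
m=cv2.inRange(hsv,(40,60,60),(80,255,255))
cs,_=cv2.findContours(m,cv2.RETR_EXTERNAL,cv2.CHAIN_APPROX_NONE)
for c in sorted(cs,key=cv2.contourArea)[-2:]:
    P=np.array([onplane(f,*p[0],0)[:2] for p in c]).astype(np.float32)
    print("green",cv2.minAreaRect(P*1000))
f=F["top"]; hsv=cv2.cvtColor(f["image"],cv2.COLOR_BGR2HSV)
m=cv2.inRange(hsv,(40,60,60),(80,255,255))
cs,_=cv2.findContours(m,cv2.RETR_EXTERNAL,cv2.CHAIN_APPROX_NONE)
for c in sorted(cs,key=cv2.contourArea)[-2:]:
    P=np.array([onplane(f,*p[0],0)[:2] for p in c]).astype(np.float32)
    print("greentop",cv2.minAreaRect(P*1000))
for n,f in F.items():
  hsv=cv2.cvtColor(f["image"],cv2.COLOR_BGR2HSV)
  for k,(lo,hi) in dict(y=((20,110,90),(33,255,255)),o=((6,130,90),(17,255,255))).items():
    m=cv2.inRange(hsv,lo,hi); sel=np.zeros_like(m)
    cx=onplane
    c=proj(f,{"y":(.438,-.157,.06),"o":(.443,-.008,.06)}[k])
    cv2.circle(sel,tuple(int(a) for a in c),22,255,-1); m&=sel
    v,u=np.nonzero(m); P=np.array([onplane(f,a,b,.058)[:2] for a,b in zip(u,v)]).astype(np.float32)
    print(n,k,len(u),"minEncl(mm)",cv2.minEnclosingCircle(P*1000))
```

```text
green ((598.9146728515625, 421.3520812988281), (135.8953857421875, 171.25416564941406), 84.36309051513672)
green ((567.3173828125, -291.8447265625), (173.35299682617188, 371.9005126953125), 0.006322129629552364)
greentop ((600.813232421875, 420.4268798828125), (134.71556091308594, 169.53878784179688), 84.77396392822266)
greentop ((568.940185546875, -294.4088134765625), (369.2230529785156, 167.34222412109375), 89.7615737915039)
top y 230 minEncl(mm) ((441.5943603515625, -159.90538024902344), 46.47099685668945)
top o 212 minEncl(mm) ((443.336181640625, -9.190237998962402), 45.77143859863281)
scene y 297 minEncl(mm) ((440.4682312011719, -156.0923309326172), 49.4322624206543)
scene o 283 minEncl(mm) ((445.2832336425781, -5.230409622192383), 47.59590148925781)
```

View pics/z_top.png

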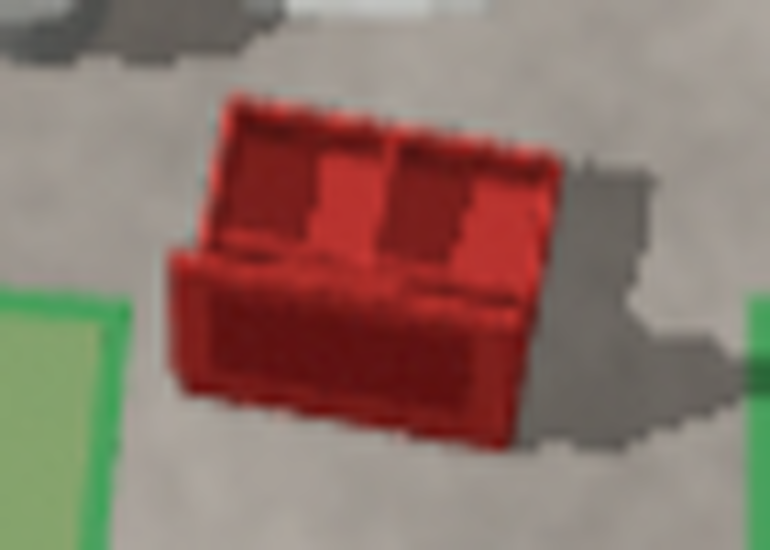

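View pics/z_sc.png

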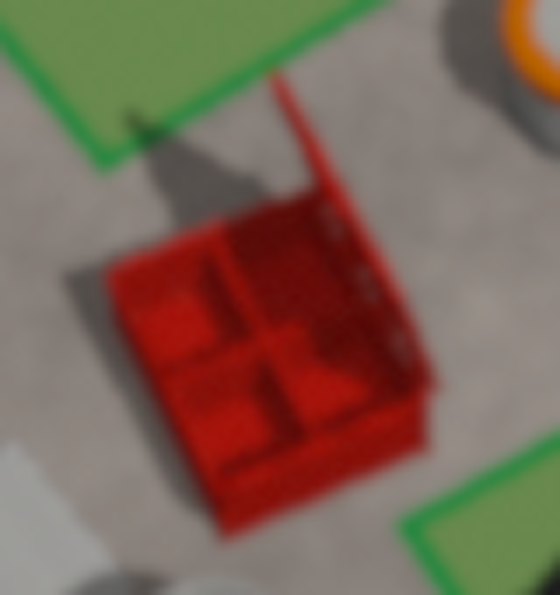

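Run:
```python
from h import *
from scipy.optimize import least_squares
F={n:env.grab_frame(n) for n in ("top","scene")}
T=lambda x,y:np.array([235-.5+x/11+.0,150-.5+y/11])
S=lambda x,y:np.array([210-.5+x/7,195-.5+y/7])
# local: b=box +x (to robot), left = y
def pts(p):
    hx,hy,yaw,th=p; b=np.array([np.cos(yaw),np.sin(yaw),0]); l=np.array([-b[1],b[0],0]); z=np.array([0,0,1.])
    H=np.array([hx,hy,.05]); d=np.cos(th)*-b+np.sin(th)*z
    g=lambda s:dict(far=H-.1*b+s*.06*l,hin=H+s*.06*l,free=H+.1*d+s*.06*l,bot=H+s*.06*l-z*.05,farbot=H-.1*b+s*.06*l-z*.05)
    return g(1),g(-1)   # l with yaw~pi is -y => g(1) is right in top
obs=[("top",T(235,97),-1,"far"),("top",T(560,158),1,"far"),("top",T(175,252),-1,"free"),("top",T(530,318),1,"free"),
("top",T(178,385),-1,"hin"),("top",T(515,448),1,"hin"),
("scene",S(108,270),1,"far"),("scene",S(222,470),-1,"far"),("scene",S(228,537),-1,"farbot"),("scene",S(428,450),-1,"bot"),("scene",S(275,75),1,"free")]
def res(p):
    a,b=pts(p); return np.concatenate([proj(F[n],(a if s>0 else b)[k])-uv for n,uv,s,k in obs])
r=least_squares(res,[.59,.03,np.pi,1.5],loss='soft_l1')
print(r.x,np.degrees(r.x[2:]),r.x[:2]); print(res(r.x).reshape(-1,2).round(1))
```

```text
[0.60359462 0.03463226 2.94920607 1.37300837] [168.97706089  78.66758481] [0.60359462 0.03463226]
[[-0.6  0.7]
 [ 0.4  0.8]
 [-0.5  0.2]
 [-0.4  0.2]
 [-0.5 -0.7]
 [-0.3 -0.7]
 [-0.3 -1.3]
 [-0.4  2.3]
 [-0.3  0.1]
 [ 1.1 -0.8]
 [-1.5 -1. ]]
```

```bash
cat >> h.py <<'E'
def st(msg=""):
    s=env.read_state(); print(msg,"t=%.1f"%s["clock"],"p",s["position"].round(4),"F",s["force"].round(1),"op",round(s["opening"],2),flush=True); return s
def shot(n,name,box=None,k=1):
    f=env.grab_frame(n); im=f["image"]
    if box: im=im[box[1]:box[3],box[0]:box[2]]
    cv2.imwrite("pics/"+name,cv2.resize(im,None,fx=k,fy=k,interpolation=cv2.INTER_CUBIC)); return f
E
python3 - <<'E'
from h import *
env.gripper_to(0.0,20)
H=np.array([.6036,.0346,.05]); yaw=-11.0; a=np.array([np.cos(np.radians(yaw)),np.sin(np.radians(yaw)),0]); z=np.array([0,0,1.])
def tcp(th,r=.085,off=.006):
    d=np.cos(th)*a+np.sin(th)*z; n=-np.sin(th)*a+np.cos(th)*z
    return H+r*d+n*off-.01*a
ori=[-90,0,yaw]
p0=tcp(1.37)-.05*a
s=st()
for hgt in (.3,):
    P=p0.copy(); P[2]=.3
    for o in ([-90,0,yaw],[-90,0,yaw+180]):
        q=env.inverse_kinematics(P,o); print(o,None if q is None else q.round(0))
env.move_straight([.24,-.577,.30])
env.goto(P,ori); st("above")
env.move_straight(p0); st("p0")
for th in (1.2,1.0,.8,.6,.45,.3,.15,.05):
    r=env.move_straight(tcp(th),rate=.08,force_limit=45); st(f"{th} {r}")
    if r: break
E
```

```text
t=3.9 p [ 0.2398 -0.5771  0.2225] F [ 0.2 -0.6 -0. ] op 0.01
[-90, 0, -11.0] [  21.   13.   -2.   -0.  -76. -122.]
[-90, 0, 169.0] [ 21.  13.  -2.   0. -76.  58.]
above t=7.1 p [0.5556 0.0433 0.3   ] F [ 0.5 -0.5 -0.1] op 0.0
p0 t=8.3 p [0.5563 0.0441 0.1354] F [1.  0.4 0.1] op 0.01
1.2 False t=9.3 p [0.6184 0.0317 0.1315] F [-0.3 -0.4 -0.2] op 0.01
1.0 False t=9.6 p [0.6343 0.0286 0.1242] F [ 0.1 -0.   0.2] op 0.0
0.8 False t=10.0 p [0.6479 0.0258 0.1144] F [ 0.3 -0.   0. ] op 0.0
0.6 False t=10.4 p [0.6594 0.0236 0.1021] F [-0.  -1.6  0.8] op 0.01
0.45 False t=10.7 p [0.6662 0.0222 0.0915] F [ 0.1 -0.2 -0.1] op 0.0
0.3 False t=11.0 p [0.6715 0.0212 0.0799] F [-0.4 -0.1  0.4] op 0.01
0.15 False t=11.3 p [0.675  0.0205 0.0676] F [-0.1  0.3 -0.2] op 0.01
0.05 False t=11.6 p [0.6764 0.0203 0.0595] F [0.5 0.2 0.5] op 0.01
```

Run:
```python
from h import *
p=env.read_state()["position"]
r=env.move_straight([p[0],p[1],.04],rate=.03,force_limit=20); st(f"press {r}")
env.move_straight([p[0],p[1],.2]); st()
env.goto([.45,.02,.3],[-90,0,0])
shot("scene","a_sc.png",(200,180,300,290),5); shot("top","a_top.png",(130,110,430,300),2.6)
```

```text
press True t=11.9 p [0.6773 0.0204 0.0568] F [-2.   0.4  5.7] op 0.01
 t=13.0 p [0.6757 0.0202 0.1986] F [-0.  -0.1 -0.1] op 0.0
```

View pics/a_sc.png

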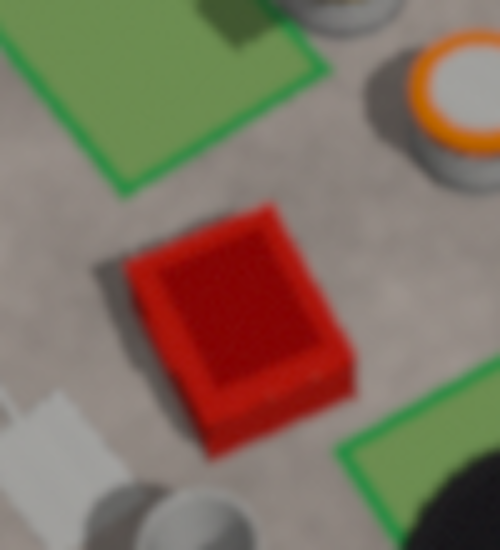

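View pics/a_top.png

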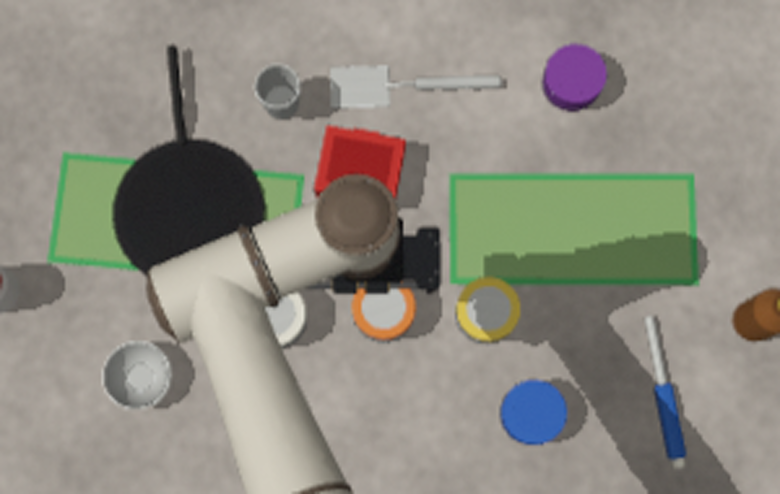

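Spice lid is shut: the red plate lies flat at scene crop (240,320) and the press stopped at z=56.8 mm. Next, the tin lids.

Run:
```python
from h import *
for n,c in dict(white=(.432,.151),orange=(.444,-.007),yellow=(.440,-.157)).items():
    env.goto([*c,.12],[-90,0,0])
    env.move_straight([*c,.07],rate=.15)
    r=env.move_straight([*c,.045],rate=.025,force_limit=22); s=st(f"{n} {r}")
    env.dwell(.2); st("hold")
    env.move_straight([*c,.12])
env.goto([.35,-.02,.3],[-90,0,180]); st()
shot("scene","b_sc.png",(230,120,370,270),4); shot("top","b_top.png",(130,110,430,300),2.6); shot("wrist","b_w.png")
```

```text
white True t=16.2 p [0.4324 0.1513 0.0544] F [-1.6 -0.6  7.2] op 0.01
hold t=16.4 p [0.4324 0.1513 0.0544] F [-2.1  0.   6.7] op 0.01
orange True t=18.8 p [ 0.4443 -0.007   0.0543] F [-2.3  0.8  7.8] op 0.0
hold t=19.0 p [ 0.4443 -0.007   0.0544] F [-1.8  1.7  7.7] op 0.01
yellow True t=21.4 p [ 0.4405 -0.157   0.0544] F [-1.3  1.   6.6] op 0.01
hold t=21.6 p [ 0.4405 -0.157   0.0544] F [-0.7  2.1  7. ] op 0.0
 t=24.6 p [ 0.35   -0.02    0.2997] F [ 0.1 -0.9  0.6] op 0.0
```

View pics/b_sc.png

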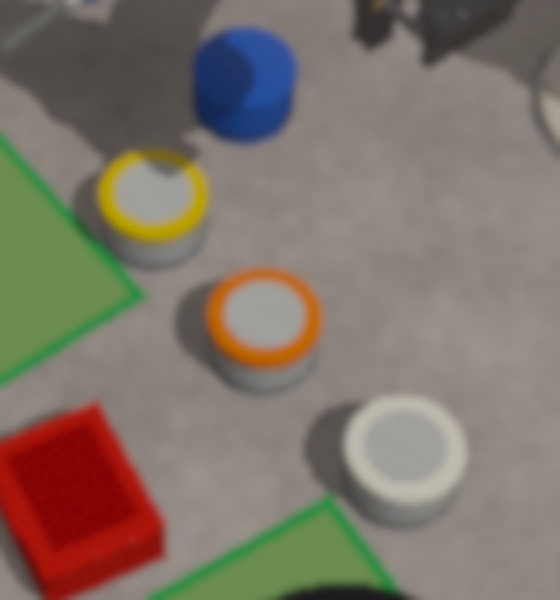

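View pics/b_top.png

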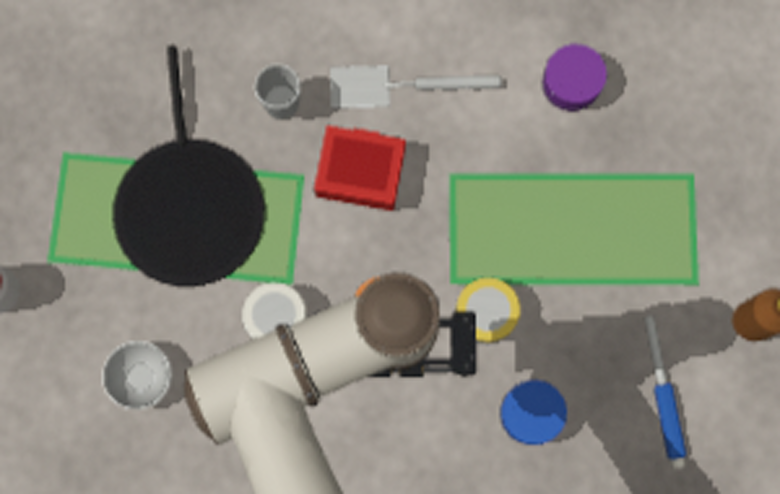

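View pics/b_w.png

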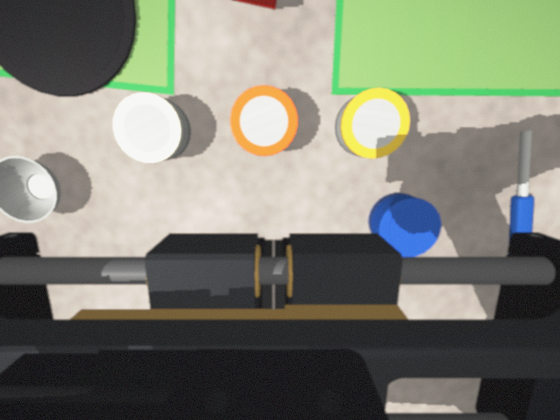

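Lids are home: all three presses stopped at a lid top of 54.4 mm. Next I'll slide the tins with the fingers half open as a two-point cradle, yellow first.

```bash
cat >> h.py <<'E'
COL=dict(yellow=((20,110,60),(33,255,255)),orange=((6,130,60),(17,255,255)))
def find(t,cams=("top","scene")):
    out=[]
    for n in cams:
        f=env.grab_frame(n)
        q=[np.array(x["xyz"][:2]) for x in env.search_frame(f,"lid_"+t) if x["score"]>.4]
        print(" ",n,t,"net",[a.round(3).tolist() for a in q[:3]])
        if t in COL:
            m=cv2.inRange(cv2.cvtColor(f["image"],cv2.COLOR_BGR2HSV),*COL[t])
            v,u=np.nonzero(m); P=np.array([onplane(f,a,b,.052)[:2] for a,b in zip(u,v)])
            ok=(P[:,0]>.35)&(P[:,0]<.72)&(abs(P[:,1])<.48); P=P[ok]
            if len(P)>60:
                md=np.median(P,0); P=P[np.linalg.norm(P-md,axis=1)<.09].astype(np.float32)
                c,r=cv2.minEnclosingCircle(P*1000); print("   col",np.round(c,1),round(r,1),len(P))
                if r<56: out.append(np.array(c)/1000)
    return out
def push(c,g,start=.064,z=.015,off=.043,rate=.07):
    c=np.array(c);g=np.array(g);u=(g-c)/np.linalg.norm(g-c); yaw=np.degrees(np.arctan2(u[1],u[0]))
    env.gripper_to(.69,20)
    a=c-start*u; best=None
    j=env.read_state()["joint_positions"]
    for y in (yaw,yaw+180,yaw-180):
        q=env.inverse_kinematics([*a,.13],[-90,0,y]); q2=env.inverse_kinematics([*(g-off*u),z],[-90,0,y])
        if q is None or q2 is None: continue
        d=abs(np.array(q)-j).max()+abs(np.array(q2)-q).max()
        print("  yaw",round(y),"d",round(d))
        if best is None or d<best[0]: best=(d,y)
    o=[-90,0,best[1]]
    env.goto([*a,.2],o); env.move_straight([*a,.08]); 
    r=env.move_straight([*a,z],rate=.06,force_limit=8); st(f"down {r}")
    if r: env.move_straight([*a,.2]); return False
    r=env.move_straight([*(g-off*u),z],rate=rate,force_limit=25); s=st(f"pushed {r}")
    p=s["position"][:2]; b=p-.03*u
    env.move_straight([*b,z]); env.move_straight([*b,.2]); return not r
E
python3 - <<'E'
from h import *
cs=find("yellow"); c=np.mean(cs,0); print(c)
push(c,(.568,-.40))
env.goto([.38,0,.3],[-90,0,180])
print(find("yellow")); st()
shot("top","c_top.png",(130,110,430,300),2.6)
E
```

```text
top yellow net [[0.443, -0.159]]
   col [ 440.6 -161.2] 46.5 191
  scene yellow net [[0.439, -0.158]]
   col [ 441.6 -157.7] 50.0 292
[ 0.44110631 -0.15943886]
  yaw -62 d 255
  yaw 118 d 75
  yaw -242 d 75
down False t=29.1 p [ 0.4116 -0.1028  0.0153] F [-0.  -1.1 -0.1] op 0.69
pushed False t=33.4 p [ 0.5479 -0.3619  0.015 ] F [-1.3  2.3 -0.2] op 0.69
  top yellow net [[0.568, -0.394]]
   col [ 570.3 -402. ] 47.0 237
  scene yellow net [[0.566, -0.396]]
   col [ 569.8 -396.7] 49.4 269
[array([ 0.57030396, -0.40196283]), array([ 0.56984784, -0.3966666 ])]
 t=36.8 p [ 0.3804 -0.0004  0.2996] F [-0.4  0.4  0.2] op 0.69
```

View pics/c_top.png

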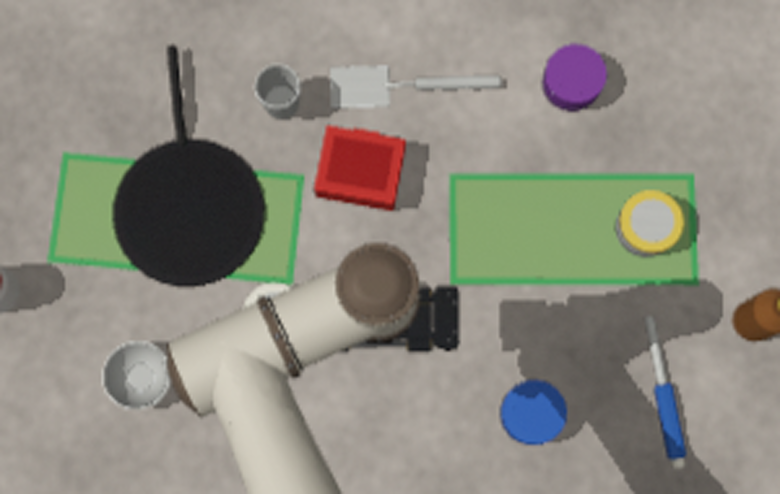

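Yellow is on the mat at (650,222), centre about (0.570,-0.399). Orange is next, measured with the arm out of the way.

Run:
```python
from h import *
env.goto([.30,-.35,.3],[-90,0,118])
cs=find("orange"); find("white"); c=np.mean(cs,0); print(c)
if np.linalg.norm(c-[.444,-.007])<.1:
    push(c,(.568,-.293))
env.goto([.30,-.35,.3],[-90,0,118])
print(find("orange")); print(find("yellow")); find("white"); st()
shot("top","d_top.png",(130,110,430,300),2.6)
```

```text
top orange net [[0.789, -0.298], [0.443, -0.01], [0.424, -0.543]]
   col [443.3  -9.7] 46.0 212
  scene orange net [[0.444, -0.004], [0.764, 0.133], [0.797, -0.29]]
   col [444.9  -5.8] 47.3 282
  top white net [[0.432, 0.15]]
  scene white net [[0.436, 0.158]]
[ 0.44413602 -0.00774184]
  yaw -67 d 439
  yaw 113 d 101
  yaw -247 d 101
down False t=42.5 p [0.4189 0.0511 0.0153] F [-0.1 -0.   1.3] op 0.69
pushed False t=47.4 p [ 0.5508 -0.2535  0.015 ] F [-0.6  2.3  0.6] op 0.69
  top orange net [[0.79, -0.298], [0.573, -0.3]]
   col [ 570. -295.] 46.4 166
  scene orange net [[0.799, -0.292], [0.294, -0.217], [0.57, -0.288]]
   col [ 570.8 -291. ] 48.2 239
[array([ 0.57001007, -0.29497324]), array([ 0.57080414, -0.29104517])]
  top yellow net [[0.57, -0.398]]
   col [ 580.8 -383.8] 67.5 244
  scene yellow net [[0.569, -0.393]]
   col [ 571.7 -369.3] 76.5 288
[]
  top white net [[0.435, 0.15]]
  scene white net [[0.436, 0.155]]
 t=50.9 p [ 0.3001 -0.35    0.3   ] F [-0.3  0.2  0.2] op 0.69
```

View pics/d_top.png

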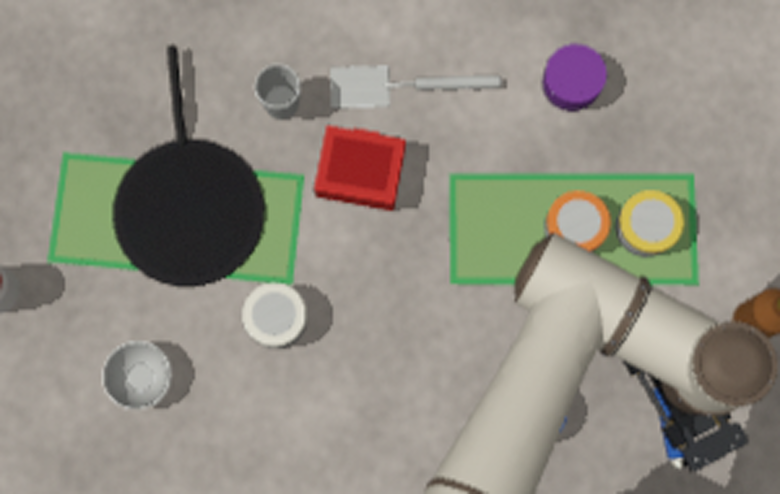

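Orange is placed at (578,221). White is still at (274,314), about (0.434,0.153). I'll push it now.

Run:
```python
from h import *
push((.434,.153),(.568,-.184))
env.goto([.35,.1,.3],[-90,0,118])
for t in ("white","orange","yellow"): print(find(t))
st()
shot("top","e_top.png",(130,110,430,300),2.6);shot("scene","e_sc.png",(150,110,360,300),3)
```

```text
yaw -68 d 411
  yaw 112 d 129
  yaw -248 d 129
down False t=55.4 p [0.4106 0.2127 0.0153] F [0.1 0.2 0.5] op 0.69
pushed False t=61.0 p [ 0.5521 -0.144   0.015 ] F [-1.2  1.1  0.5] op 0.69
  top white net [[0.471, 0.557], [0.566, -0.183]]
  scene white net [[0.571, -0.178], [0.604, 0.295]]
[]
  top orange net [[0.289, -0.225], [0.794, -0.297], [0.567, -0.294]]
   col [ 569.9 -294.7] 46.5 212
  scene orange net [[0.798, -0.289], [0.293, -0.218], [0.573, -0.287]]
   col [ 570.8 -291. ] 48.2 241
[array([ 0.5699212 , -0.29468332]), array([ 0.57080414, -0.29104517])]
  top yellow net [[0.571, -0.395]]
   col [ 580.8 -383.8] 67.5 242
  scene yellow net [[0.568, -0.395]]
   col [ 568.1 -370.4] 75.3 288
[]
 t=64.5 p [0.35 0.1  0.3 ] F [ 0.3  0.6 -0. ] op 0.69
```

View pics/e_top.png

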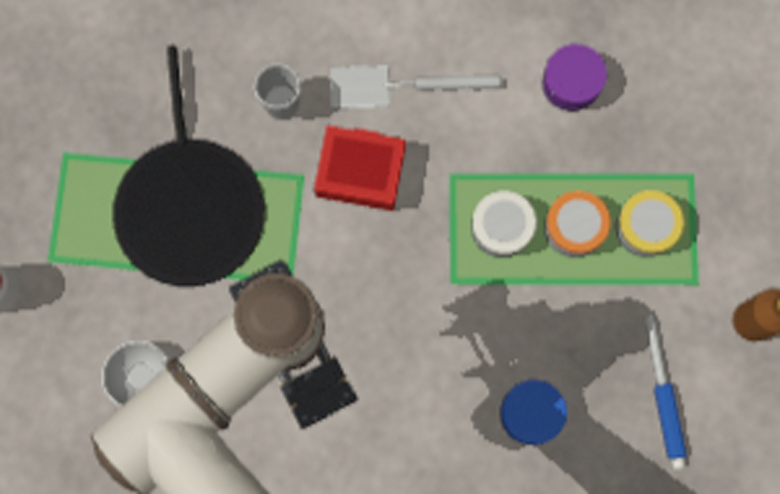

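View pics/e_sc.png

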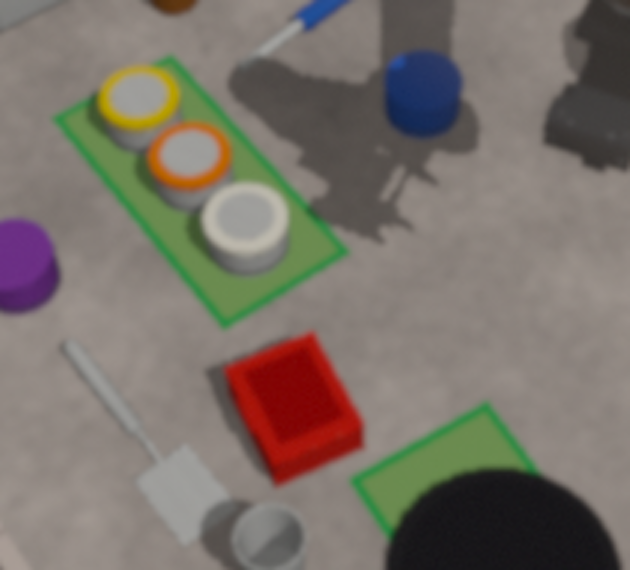

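All three tins stand on the mat: white (504,222), orange (578,221) and yellow (651,221). No gasket shows on any of them, the spice box is shut, and everything else is where it was. Handing in.

Run:
```python
from h import *
f=env.grab_frame("top")
a=cv2.imread("pics/e_top.png"); b=cv2.resize(f["image"][110:300,130:430],None,fx=2.6,fy=2.6,interpolation=cv2.INTER_CUBIC)
print("diff",cv2.absdiff(a,b).mean(), cv2.absdiff(a,b)[170:290,440:700].max()); st()
print(env.close_job())
```

```text
diff 0.58095262811862 4
 t=64.7 p [0.35 0.1  0.3 ] F [-0.6  0.6  0.6] op 0.69
the job is handed in; nothing more can be done
None
```

I shut the spice box, pressed all three lids home and slid all three tins onto the empty mat. I handed the job in at about 65 s of the 210 s allowed; it reports no verdict.

| Check | Result |
|---|---|
| Spice lid | The final press stopped at 56.8 mm, which fits a 6 mm lid lying flat on the 50 mm box |
| Tin lids | All three pressed down to 54.4 mm (home is 54 mm), and no gasket shows in the last picture |
| Empty mat centre | about (0.568, -0.293) |
| White tin | about (0.568, -0.181) |
| Orange tin | (0.570, -0.293) |
| Yellow tin | (0.570, -0.397) |

- **Margins:** every tin is within a few millimetres of the mat's centre line. White and yellow stand about 105–112 mm along from its centre, inside the 142 mm limit.
- **Other things:** the tawa and the other objects look unmoved in the last pictures, which I judged by eye. No tin was knocked aside that I could see.
- **Disagreements:** the two cameras differed by 3–5 mm in y. After orange was placed, my colour-based check of the yellow tin failed because it picked up orange pixels. Yellow's last position therefore comes from the detection network and the earlier check. White was only ever measured with the network.

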